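Put stacked reagent jars away by colour code, cold one first

ROBOT

A 6-joint arm with a two-finger parallel gripper is mounted at the origin on the work surface. World frame = base frame: x ahead of the robot, y to its left, z up, the work surface at z = 0. Lengths are in m, angles in degrees, forces in N, time in s.
With the tool pointing down it reaches from about 0.3 to 1 m from the base axis. Payload 5.1 kg.
Tool frame: the origin (TCP) lies midway between the tips of the shut fingers; the grasp point (between the pads) lies 19 mm behind it; z points along the fingers, y is the line along which they close (so a half turn about z gives the same grasp; the last joint's range is limited). The gripper opens to 95 mm and grips with 3 to 60 N. Pads are 20 mm wide; open, the fingers measure 119 mm over their backs; the gripper's body (75 mm by 180 mm) begins 59 mm behind the grasp point.
Start: joints at [58.407, 7.093, 94.555, -0, 78.352, -4.733], TCP at [0.294, 0.58, 0.215] pointing down, gripper open.
Joint ranges: [-149.61, 149.61], [-58.7, 133.49], [1.44, 155.28], [-77.14, 257.14], [18.33, 153.61], [-166.67, 166.67]. Speed limits (degrees/s): [147.25, 147.25, 180, 180, 180, 180].

INTERFACE

Orientations are given as [roll, pitch, yaw] about the fixed x, y, z axes, in that order (R = Rz(yaw) Ry(pitch) Rx(roll)).
In Python, from bench import env, optics, hand_in gives the robot as it stands.
- The arm moves only by the tool apply_moves, never from a script. Its argument "plan" is a list that holds one entry, the list of rows, each a list of 6 numbers: the shift along the tool's x, y, z in m, then the turn, a rotation vector about the tool's x, y, z in degrees. In form: [[[tx, ty, tz, ax, ay, az], ...]]. A call has 1 to 20 rows; each row shifts and turns the commanded pose from where the row before left it, along the tool's axes as they then stand; what a row does not reach is not made up. A row lasts 1/12 s, in which the tool goes at most 41.7 mm and 7.16 degrees, less where a joint would pass 70% of its speed; a pose out of reach is approached as far as the arm can. A call is refused whole if a number of a shift passes 0.0417 or a number of a turn 7.16, either way. A call with a gripper value outside its range is refused whole. "gripper" is the closure, from 0 (fully open) to 1 (shut), set as the call begins (left out, the last holds). The fingers move at their own pace and stop on an object; "force" is the grip in N (left out, the last holds). Time passes only in rows, so rows that do not move let the fingers close. It gives the time, the measured TCP pose, the force, the opening and the grip force at its end, in the units of the state.
- env.sense(): the state, without advancing time (a new reading comes with each control period).
- optics.capture(name): name is "scene" or "side" or "wrist"; returns a dict with "image" (420x560x3 uint8, red, green, blue), "fx", "fy", "cx", "cy" (pixels), "T" (4x4, takes a point from camera to world coordinates); the wrist camera has in their place "tool_from_camera" (4x4, takes a point from camera to tool coordinates, whose origin is the TCP and whose axes are the flange's). Camera axes: x right, y down, z forward; pixel columns grow to the right and rows downward; lengths in m; the calibration is good to about 2 mm. The wrist camera is an equidistant fisheye: a pixel r from the principal point sees the ray r / f radians off the axis. A picture is of the moment at which its call begins: read the wrist's pose just before it. There is no depth.
- hand_in(): hands the job in; it is judged then, once.
The state is a dict: "time_s": time; "joints": joint angles; "dq": joint speeds; "tau": joint torques, N m; "tool_pos": TCP position; "orientation": TCP orientation; "wrist_force": force on the tool from outside, world axes, zero at the start; "wrist_torque": the same for the moment, N m; "opening": opening from 0.0 (shut) to 1.0 (fully open); "grasp_force": force on a finger pad.
Only numpy, scipy, OpenCV 4.12 (cv2) and the standard library are available. Lean on these libraries where they do the work, as an engineer would, in place of code of your own. Each camera call takes 0.05 s, during which the arm holds its last target. There are 200 camera calls.

TASK

The reagent jars have been left stacked in twos on the bench: put each one away by the colour of its cap. First lower the blue-capped jar, which must stay cold, gently into the blue cooling pot until it stands on the freezer pack inside, however high that lies, and only then take the others and stand each flat on the floor of the spill tray of its own colour. Keep the jars upright, drop none of them, and leave the wash bottle and the flask where they are.

Things in the scene. Friction and masses are not known exactly. Their poses are not given: they have to be found in the camera images.
- jar_red_mid (a point): amber glass jar with a ribbed red screw cap and a red stripe on its white label; a straight cylinder 64 mm across and 80 mm tall (cap: the top 18 mm, same width), 0.25 to 0.45 kg. Starts standing on the bench, one of the two small jars on its cap. The point is its centre, 40 mm above its underside; z is its upright axis
- jar_yellow_mid (a point): amber glass jar with a ribbed yellow screw cap and a yellow stripe on its white label; a straight cylinder 64 mm across and 80 mm tall (cap: the top 18 mm, same width), 0.25 to 0.45 kg. Starts standing on the bench, one of the two small jars on its cap. The point is its centre, 40 mm above its underside; z is its upright axis
- jar_green_mid (a point): small amber glass jar with a ribbed green screw cap and a green stripe on its white label; a straight cylinder 46 mm across and 70 mm tall (cap: the top 18 mm, same width), 0.12 to 0.21 kg. Starts standing on the cap of one of the two large jars, red or yellow. The point is its centre, 35 mm above its underside; z is its upright axis
- jar_blue_mid (a point): small amber glass jar with a ribbed blue screw cap and a blue stripe on its white label; a straight cylinder 46 mm across and 70 mm tall (cap: the top 18 mm, same width), 0.12 to 0.21 kg. Starts standing on the cap of one of the two large jars, red or yellow. The point is its centre, 35 mm above its underside; z is its upright axis
- tray_red: square red plastic spill tray, fixed on the bench, 96 mm wide outside and 90 mm between its 3 mm walls, rim 14 mm high, floor 3 mm above the bench. Origin: middle of its underside, on the bench; x and y along its sides, z up. Place of the red-capped jar
- tray_yellow: square yellow plastic spill tray, fixed on the bench, 96 mm wide outside and 90 mm between its 3 mm walls, rim 14 mm high, floor 3 mm above the bench. Origin: middle of its underside, on the bench; x and y along its sides, z up. Place of the yellow-capped jar
- tray_green: square green plastic spill tray, fixed on the bench, 78 mm wide outside and 72 mm between its 3 mm walls, rim 14 mm high, floor 3 mm above the bench. Origin: middle of its underside, on the bench; x and y along its sides, z up. Place of the green-capped jar
- pot: round blue insulated cooling pot, open at the top, fixed on the bench, 108 mm across outside, 76 mm inside, rim 100 mm above the bench. In it lies a flat hard white freezer pack, 73 mm across, that fills the pot to an unknown level: its top is anywhere from 12 to 38 mm below the rim and does not give way. Origin: middle of its underside, on the bench; z up. Place of the blue-capped jar, which then stands out above the rim
- wash_bottle: white plastic wash bottle with bent spout, loose bystander, 62 mm across, 170 mm tall, spout reaching 55 mm out along its x; origin at the middle of its underside
- flask: clear conical flask with cork stopper, loose bystander, 82 mm across at the foot, 124 mm tall; origin at the middle of its underside
Not all that is in view belongs to the job. What is shaped like the part that bears jar_yellow_mid but purple is not meant. Several things have the shape of the tray_yellow; the one meant has the colours described above.

How it is judged:
By the outcome, as a careful person would: the job done as asked, in the order asked, and still so for the second after the job is handed in, with the robot touching nothing.
It also fails if it takes over 128 s, if anything falls off the work surface, if the arm or the gripper's body presses on something with over 40 N, if the wrist force passes 120 N, or if a joint passes its speed limit or range.

## Working session

There is one attempt and no reset: what is moved stays moved. The work goes in short steps, Python scripts to look and compute and a tool call to move; the robot and the scene stay as the last step left them, time stands still between calls to the robot, and variables do not carry over. Pictures are saved under pics/ and viewed, at most 14 in all, crops included, and the job is handed in when it is done.

Besides the shell and the picture viewer there is one more tool, called after "Emit:" as name(argument=value, ...), one argument or row to a line, values as JSON. apply_moves: Moves the arm, as the interface text tells. Its arguments: {"type":"object","properties":{"plan":{"type":"array"},"gripper":{"type":"number"},"force":{"type":"number"}},"required":["plan"]}

```bash
mkdir -p pics; ls; python3 - <<'E'
from bench import env,optics
import cv2,numpy as np
s=env.sense();print({k:np.round(v,3).tolist() for k,v in s.items()})
for n in("scene","side","wrist"):
    c=optics.capture(n);cv2.imwrite(f"pics/{n}0.png",c["image"][:,:,::-1]);print(n,{k:np.round(v,4).tolist() for k,v in c.items() if k!="image"})
    np.savez(f"pics/{n}0.npz",**c)
E
```

```text
pics
{'time_s': 0.0, 'joints': [58.406, 7.135, 94.633, 0.0, 78.351, -4.731], 'dq': [-0.022, -0.02, 0.007, -0.097, 0.014, 0.02], 'tau': [-0.0, -41.761, -35.993, 0.077, 0.049, -0.0], 'tool_pos': [0.293, 0.579, 0.213], 'orientation': [-179.882, -0.01, 153.137], 'wrist_force': [-0.417, 0.486, -0.159], 'wrist_torque': [-0.053, 0.021, -0.011], 'grasp_force': 0.0, 'opening': 1.002}
scene {'fx': 429.2134, 'fy': 429.2134, 'cx': 281.1934, 'cy': 210.8045, 'T': [[-0.3925, 0.7026, -0.5936, 1.1562], [0.9197, 0.2951, -0.2589, 0.3441], [-0.0067, -0.6475, -0.762, 0.9343], [0.0, 0.0, 0.0, 1.0]]}
side {'fx': 468.8059, 'fy': 468.8059, 'cx': 283.276, 'cy': 201.1047, 'T': [[0.7513, -0.4733, 0.4599, -0.0341], [-0.6597, -0.5542, 0.5076, -0.5286], [0.0147, -0.6848, -0.7286, 0.9696], [0.0, 0.0, 0.0, 1.0]]}
wrist {'fx': 325.1923, 'fy': 325.1923, 'cx': 281.8058, 'cy': 205.9359, 'tool_from_camera': [[0.0002, -0.9705, -0.241, 0.0679], [1.0, 0.0001, 0.0001, -0.0004], [-0.0, -0.241, 0.9705, -0.1691], [0.0, 0.0, 0.0, 1.0]]}
```

View pics/scene0.png

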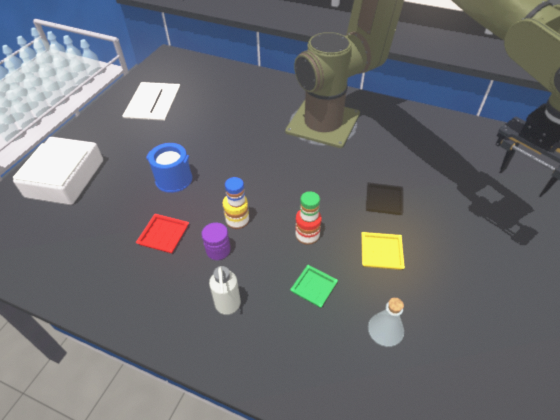

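View pics/side0.png

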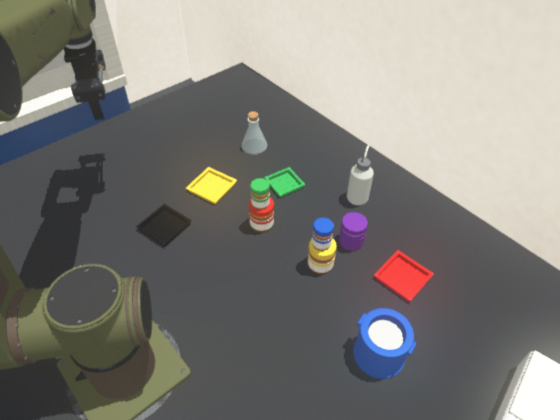

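The scene view shows:
- Blue on yellow at (235,203) and green on red at (309,217).
- A purple decoy jar at (216,240).
- Red tray (163,233), yellow tray (382,250), green tray (314,285), and a black decoy tray (384,198).
- Pot (170,167), wash bottle (226,290), flask (388,322).

The side view shows the same things. I'll enlarge both.

```bash
python3 - <<'E'
import cv2,numpy as np
a=cv2.imread("pics/scene0.png")[140:350,130:415];cv2.imwrite("pics/sc_c.png",cv2.resize(a,None,fx=2.8,fy=2.8,interpolation=cv2.INTER_CUBIC))
a=cv2.imread("pics/side0.png")[140:380,135:445];cv2.imwrite("pics/si_c.png",cv2.resize(a,None,fx=2.5,fy=2.5,interpolation=cv2.INTER_CUBIC))
E
```

```text
(no output)
```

View pics/sc_c.png

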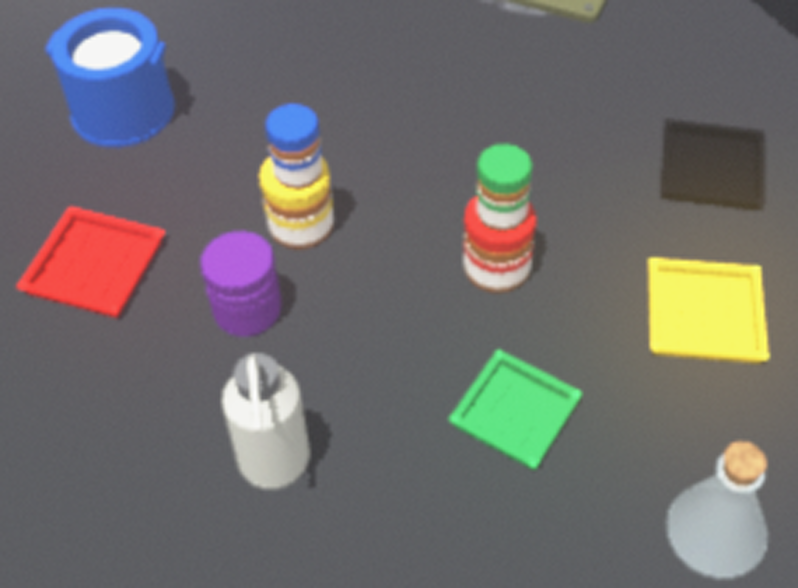

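View pics/si_c.png

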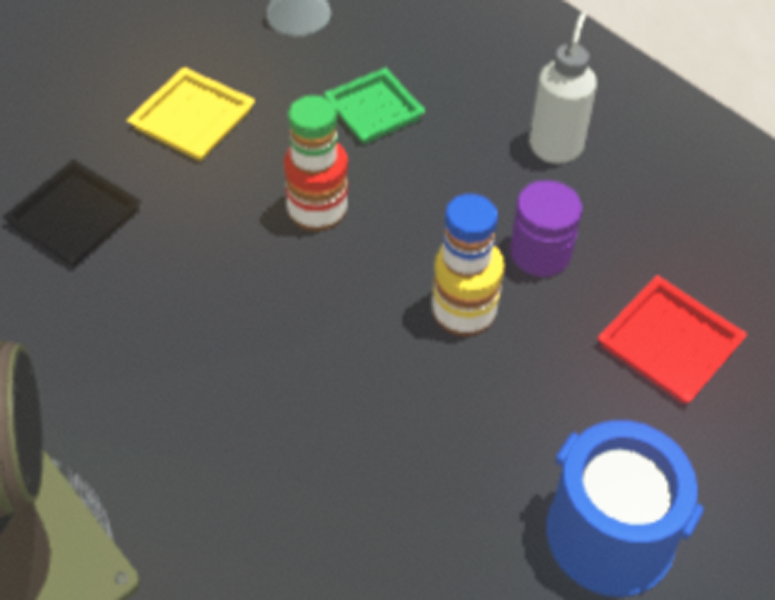

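```bash
cat > h.py <<'E'
import numpy as np
C={n:dict(np.load(f"pics/{n}0.npz")) for n in("scene","side")}
def ray(c,u,v):
    d=c["T"][:3,:3]@[(u-c["cx"])/c["fx"],(v-c["cy"])/c["fy"],1];return c["T"][:3,3],d
def onz(c,u,v,z):
    o,d=ray(c,u,v);return o+d*(z-o[2])/d[2]
def tri(a,b):
    A=[];B=[]
    for o,d in(a,b):
        d=d/np.linalg.norm(d);P=np.eye(3)-np.outer(d,d);A.append(P);B.append(P@o)
    return np.linalg.lstsq(np.vstack(A),np.hstack(B),rcond=None)[0]
def sc(p):return 130+(p[0]+.5)/2.8-.5,140+(p[1]+.5)/2.8-.5
def si(p):return 135+(p[0]+.5)/2.5-.5,140+(p[1]+.5)/2.5-.5
E
python3 - <<'E'
from h import *
a,b=C["scene"],C["side"]
P={"blue":((292,121),(472,214),.15),"green":((505,163),(313,115),.15),"purple":((239,253),(548,205),.08),"pot":((107,42),(628,471),.1),"pack":((107,50),(627,487),.07)}
for n,(p,q,z) in P.items():
    print(n,*[np.round(x,4) for x in(tri(ray(a,*sc(p)),ray(b,*si(q))),onz(a,*sc(p),z),onz(b,*si(q),z))])
for n,p,z in(("bottle",(272,462),0),("flask",(717,536),0)):print(n,np.round(onz(a,*sc(p),z),4))
T={"red":([(70,207),(165,232),(120,315),(18,287)],[(657,278),(745,334),(686,402),(600,343)]),
"yellow":([(648,258),(762,260),(769,358),(651,352)],[(185,68),(255,103),(200,158),(128,121)]),
"green":([(499,350),(581,395),(536,466),(450,419)],[(387,69),(424,110),(364,141),(326,97)])}
for n,(p,q) in T.items():
    for c,f,l in((a,sc,p),(b,si,q)):
        X=np.array([onz(c,*f(k),.012) for k in l])[:,:2]; e=np.roll(X,-1,0)-X
        print(n,"ctr",X.mean(0).round(4),"sides",np.linalg.norm(e,axis=1).round(3),"yaw",(np.degrees(np.arctan2(e[:,1],e[:,0]))%90).round(1))
E
```

```text
blue [ 0.5044 -0.0721  0.147 ] [ 0.5061 -0.0696  0.15  ] [ 0.5031 -0.0747  0.15  ]
green [0.4762 0.1244 0.1451] [0.4794 0.1267 0.15  ] [0.4737 0.1192 0.15  ]
purple [ 0.6145 -0.0761  0.0799] [ 0.6137 -0.0749  0.08  ] [ 0.6153 -0.0772  0.08  ]
pot [ 0.4385 -0.3242  0.1002] [ 0.4376 -0.3231  0.1   ] [ 0.4395 -0.3252  0.1   ]
pack [ 0.4354 -0.3296  0.0847] [ 0.4224 -0.3402  0.07  ] [ 0.4439 -0.3272  0.07  ]
bottle [0.7524 0.0224 0.    ]
flask [0.6696 0.3914 0.    ]
red ctr [ 0.6318 -0.2348] sides [0.105 0.103 0.108 0.104] yaw [5.  7.3 5.4 6. ]
red ctr [ 0.6306 -0.2396] sides [0.102 0.106 0.097 0.106] yaw [6.7 5.5 6.6 7.8]
yellow ctr [0.4552 0.326 ] sides [0.109 0.112 0.106 0.108] yaw [21.5 16.  19.4 17.7]
yellow ctr [0.4564 0.3231] sides [0.106 0.104 0.105 0.106] yaw [15.  16.7 15.9 17.2]
green ctr [0.626 0.199] sides [0.085 0.082 0.085 0.084] yaw [79.2 80.7 80.9 80.5]
green ctr [0.6264 0.1955] sides [0.081 0.086 0.084 0.087] yaw [80.1 84.9 81.  83.2]
```

Lookalikes:
- **Blue-capped jar:** the one at scene (235,183) on the yellow jar. The blue pot at (170,167) and the purple jar at (216,240) are not it.
- **Yellow tray:** the one at (382,250). The black tray at (384,198) is a decoy.
- **Green jar:** at (309,199), on the red jar.

The crops confirm each choice. The tray centres and cap heights agree to a few mm. Next I'll turn the tool to yaw 90 and go above the blue jar.

Emit:
apply_moves(
  plan=[
    [[0, 0, -0.004, 0, 0, 7], [0, 0, -0.004, 0, 0, 7], [0, 0, -0.004, 0, 0, 7], [0, 0, -0.004, 0, 0, 7], [0, 0, -0.004, 0, 0, 7], [0, 0, -0.004, 0, 0, 7], [0, 0, -0.004, 0, 0, 7], [0, 0, -0.004, 0, 0, 7], [0, 0, -0.004, 0, 0, 7]],
  ],
  gripper=0,
  force=15,
)

```text
time_s: 0.9
tool_pos: [0.2936, 0.5796, 0.2503]
orientation: [-180.0, 0.0, 89.8]
wrist_force: [-0.2, -0.4, -0.1]
opening: 1.002
grasp_force: 0.0
```

Emit:
apply_moves(
  plan=[
    [[-0.035, 0.0111, 0, 0, 0, 0], [-0.035, 0.0111, 0, 0, 0, 0], [-0.035, 0.0111, 0, 0, 0, 0], [-0.035, 0.0111, 0, 0, 0, 0], [-0.035, 0.0111, 0, 0, 0, 0], [-0.035, 0.0111, 0, 0, 0, 0], [-0.035, 0.0111, 0, 0, 0, 0], [-0.035, 0.0111, 0, 0, 0, 0], [-0.035, 0.0111, 0, 0, 0, 0], [-0.035, 0.0111, 0, 0, 0, 0], [-0.035, 0.0111, 0, 0, 0, 0], [-0.035, 0.0111, 0, 0, 0, 0], [-0.035, 0.0111, 0, 0, 0, 0], [-0.035, 0.0111, 0, 0, 0, 0], [-0.035, 0.0111, 0, 0, 0, 0], [-0.035, 0.0111, 0, 0, 0, 0], [-0.035, 0.0111, 0, 0, 0, 0], [-0.035, 0.0111, 0, 0, 0, 0], [-0.023, 0.011, 0, 0, 0, 0], [0, 0, 0, 0, 0, 0]],
  ],
)

```text
time_s: 2.57
tool_pos: [0.5069, -0.0764, 0.2501]
orientation: [-180.0, 0.1, 89.9]
wrist_force: [-0.4, 0.7, -0.2]
opening: 0.999
grasp_force: 0.0
```

```bash
cat >> h.py <<'E'
from scipy.spatial.transform import Rotation as Ro
def wrist(name):
    from bench import env,optics;import cv2
    s=env.sense();c=optics.capture("wrist");np.savez(f"pics/{name}.npz",pos=s["tool_pos"],ori=s["orientation"],**c)
    cv2.imwrite(f"pics/{name}.png",c["image"][:,:,::-1]);return s
def won(name,u,v,z):
    c=np.load(f"pics/{name}.npz");x,y=(u-c["cx"])/c["fx"],(v-c["cy"])/c["fy"];r=np.hypot(x,y)+1e-12
    d=np.array([x/r*np.sin(r),y/r*np.sin(r),np.cos(r)]);M=c["tool_from_camera"];R=Ro.from_euler("xyz",c["ori"],degrees=True).as_matrix()
    o=R@M[:3,3]+c["pos"];d=R@M[:3,:3]@d;return o+d*(z-o[2])/d[2]
E
python3 - <<'E'
from h import *
s=wrist("w1");print({k:np.round(s[k],4) for k in("time_s","tool_pos","orientation","joints","wrist_force")})
E
```

```text
{'time_s': np.float64(2.5667), 'tool_pos': array([ 0.5069, -0.0764,  0.2501]), 'orientation': array([-1.799688e+02,  6.730000e-02,  8.986200e+01]), 'joints': array([-1.453420e+01, -1.174240e+01,  1.094126e+02, -7.360000e-02,
        8.234330e+01, -1.438640e+01]), 'wrist_force': array([-0.402 ,  0.6688, -0.1681])}
```

View pics/w1.png

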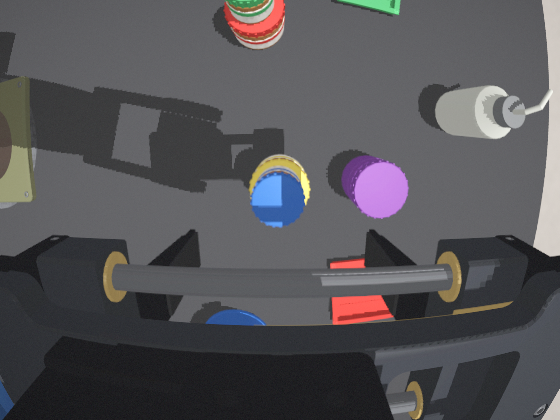

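The wrist view shows the blue cap top centred at about (277.5,199.5), the purple one at (379,189), and the yellow jar below the blue.

```bash
python3 - <<'E'
from h import *
print(won("w1",277.5,199.5,.15),won("w1",379,189,.08))
E
```

```text
[ 0.5025446  -0.07047223  0.15      ] [ 0.6125704  -0.07468685  0.08      ]
```

Emit:
apply_moves(
  plan=[
    [[0.0025, -0.0017, 0.01, 0, 0, 0], [0.0025, -0.0017, 0.02, 0, 0, 0], [0, 0, 0.02, 0, 0, 0], [0, 0, 0.02, 0, 0, 0], [0, 0, 0.02, 0, 0, 0], [0, 0, 0.02, 0, 0, 0], [0, 0, 0.01, 0, 0, 0], [0, 0, 0.01, 0, 0, 0], [0, 0, 0, 0, 0, 0], [0, 0, 0, 0, 0, 0]],
  ],
)

```text
time_s: 3.45
tool_pos: [0.5026, -0.0671, 0.1207]
orientation: [-180.0, -0.0, 90.2]
wrist_force: [0.2, 0.1, -0.6]
opening: 1.0
grasp_force: 0.0
```

Emit:
apply_moves(
  plan=[
    [[0, 0, 0, 0, 0, 0], [0, 0, 0, 0, 0, 0], [0, 0, 0, 0, 0, 0], [0, 0, 0, 0, 0, 0], [0, 0, 0, 0, 0, 0], [0, 0, 0, 0, 0, 0], [0, 0, 0, 0, 0, 0], [0, 0, 0, 0, 0, 0], [0, 0, 0, 0, 0, 0], [0, 0, 0, 0, 0, 0]],
  ],
  gripper=1,
  force=15,
)

```text
time_s: 4.28
tool_pos: [0.5028, -0.0676, 0.1207]
orientation: [180.0, 0.0, 90.1]
wrist_force: [-0.1, 0.3, -0.4]
opening: 0.483
grasp_force: 15.0
```

Emit:
apply_moves(
  plan=[
    [[0, 0, -0.005, 0, 0, 0], [0, 0, -0.01, 0, 0, 0], [0, 0, -0.015, 0, 0, 0], [0, 0, -0.02, 0, 0, 0], [0, 0, -0.02, 0, 0, 0], [0, 0, -0.015, 0, 0, 0], [0, 0, -0.01, 0, 0, 0], [0, 0, -0.005, 0, 0, 0], [-0.01, -0.0025, 0, 0, 0, 0], [-0.02, -0.005, 0, 0, 0, 0], [-0.03, -0.0075, 0, 0, 0, 0], [-0.03, -0.008, 0, 0, 0, 0], [-0.035, -0.009, 0, 0, 0, 0], [-0.035, -0.009, 0, 0, 0, 0], [-0.033, -0.008, 0, 0, 0, 0], [-0.03, -0.0075, 0, 0, 0, 0], [-0.02, -0.005, 0, 0, 0, 0], [-0.01, -0.0025, 0, 0, 0, 0], [0, 0, 0, 0, 0, 0], [0, 0, 0, 0, 0, 0]],
  ],
)

```text
time_s: 5.95
tool_pos: [0.4388, -0.3204, 0.2197]
orientation: [-179.9, -0.1, 90.1]
wrist_force: [-1.1, 0.8, -1.1]
opening: 0.481
grasp_force: 15.0
```

```bash
python3 - <<'E'
from h import *
s=wrist("w2");print({k:np.round(s[k],4) for k in("time_s","tool_pos","orientation","opening","wrist_force")})
from bench import optics;import cv2
c=optics.capture("side");d=optics.capture("scene")
A=cv2.resize(c["image"][240:400,310:470,::-1],(400,400),interpolation=cv2.INTER_CUBIC)
B=cv2.resize(d["image"][100:260,100:260,::-1],(400,400),interpolation=cv2.INTER_CUBIC)
cv2.imwrite("pics/m2.png",np.hstack([A,B]))
E
```

```text
{'time_s': np.float64(5.95), 'tool_pos': array([ 0.4388, -0.3204,  0.2197]), 'orientation': array([-1.799319e+02, -1.070000e-01,  9.008870e+01]), 'opening': np.float64(0.481), 'wrist_force': array([-1.107 ,  0.7616, -1.1452])}
```

View pics/w2.png

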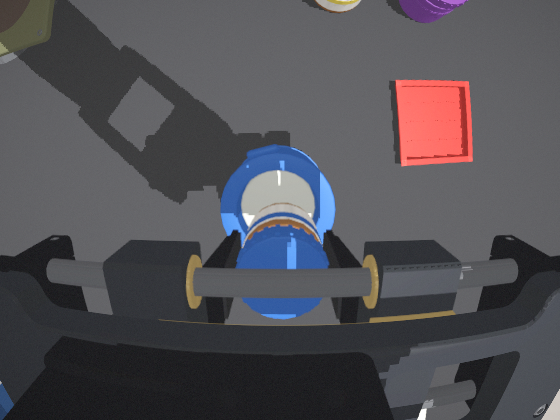

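View pics/m2.png

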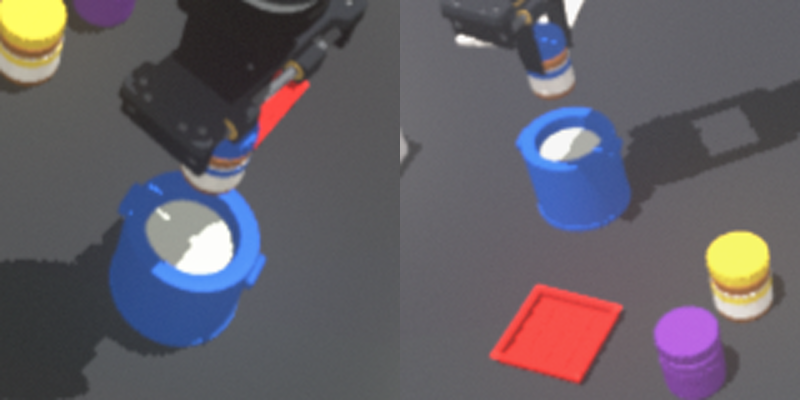

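Jar held upright above the pot. In the wrist view the pot rim spans columns 221–336 and its far edge is at row 147. The cap centre is at about (282.5,272).

```bash
python3 - <<'E'
from h import *
for p in((221,204),(336,204),(278.5,147),(278.5,204)):print(won("w2",*p,.1))
print("cap",won("w2",282.5,272.5,.25))
for p in((395,81),(469,81),(473,161),(402,165)):print(won("w2",*p,.012))
E
```

```text
[ 0.38184432 -0.32288803  0.1       ]
[ 0.48801297 -0.32269882  0.1       ]
[ 0.43503501 -0.27091554  0.1       ]
[ 0.43502974 -0.32281244  0.1       ]
cap [ 0.43844442 -0.31997388  0.25      ]
[ 0.57242333 -0.19298589  0.012     ]
[ 0.67805872 -0.18067098  0.012     ]
[ 0.68880103 -0.28508769  0.012     ]
[ 0.58436553 -0.29464453  0.012     ]
```

Emit:
apply_moves(
  plan=[
    [[-0.002, -0.0008, 0.01, 0, 0, 0], [-0.002, -0.0007, 0.02, 0, 0, 0], [0, 0, 0.02, 0, 0, 0], [0, 0, 0.015, 0, 0, 0], [0, 0, 0.01, 0, 0, 0], [0, 0, 0.005, 0, 0, 0], [0, 0, 0, 0, 0, 0], [0, 0, 0, 0, 0, 0], [0, 0, 0, 0, 0, 0]],
  ],
)

```text
time_s: 6.85
tool_pos: [0.4385, -0.3252, 0.1419]
orientation: [179.9, 0.1, 90.2]
wrist_force: [0.2, -0.0, -1.0]
opening: 0.481
grasp_force: 15.0
```

Emit:
apply_moves(
  plan=[
    [[0, 0, 0.002, 0, 0, 0], [0, 0, 0.002, 0, 0, 0], [0, 0, 0, 0, 0, 0], [0, 0, 0, 0, 0, 0]],
  ],
)

```text
time_s: 7.18
tool_pos: [0.4378, -0.3248, 0.1368]
orientation: [180.0, 0.0, 90.1]
wrist_force: [0.7, -0.4, -2.4]
opening: 0.479
grasp_force: 15.0
```

Emit:
apply_moves(
  plan=[
    [[0, 0, 0.0015, 0, 0, 0], [0, 0, 0.0015, 0, 0, 0], [0, 0, 0, 0, 0, 0], [0, 0, 0, 0, 0, 0]],
  ],
)

```text
time_s: 7.52
tool_pos: [0.4377, -0.3247, 0.1334]
orientation: [-180.0, -0.0, 90.1]
wrist_force: [-0.2, 0.4, -1.2]
opening: 0.483
grasp_force: 15.0
```

Emit:
apply_moves(
  plan=[
    [[0, 0, 0.0015, 0, 0, 0], [0, 0, 0.0015, 0, 0, 0], [0, 0, 0, 0, 0, 0], [0, 0, 0, 0, 0, 0]],
  ],
)

```text
time_s: 7.85
tool_pos: [0.4377, -0.3247, 0.1305]
orientation: [-180.0, -0.0, 90.1]
wrist_force: [0.4, 0.0, -2.1]
opening: 0.483
grasp_force: 15.0
```

Emit:
apply_moves(
  plan=[
    [[0, 0, 0.001, 0, 0, 0], [0, 0, 0.001, 0, 0, 0], [0, 0, 0, 0, 0, 0], [0, 0, 0, 0, 0, 0]],
  ],
)

```text
time_s: 8.18
tool_pos: [0.4378, -0.3248, 0.1286]
orientation: [-180.0, -0.0, 90.1]
wrist_force: [-0.1, -0.9, -2.3]
opening: 0.484
grasp_force: 15.0
```

Emit:
apply_moves(
  plan=[
    [[0, 0, 0.001, 0, 0, 0], [0, 0, 0.001, 0, 0, 0], [0, 0, 0, 0, 0, 0], [0, 0, 0, 0, 0, 0]],
  ],
)

```text
time_s: 8.52
tool_pos: [0.4378, -0.3248, 0.1265]
orientation: [-180.0, -0.0, 90.1]
wrist_force: [0.2, 0.1, -1.2]
opening: 0.483
grasp_force: 15.0
```

Emit:
apply_moves(
  plan=[
    [[0, 0, 0.001, 0, 0, 0], [0, 0, 0.001, 0, 0, 0], [0, 0, 0, 0, 0, 0], [0, 0, 0, 0, 0, 0]],
  ],
)

```text
time_s: 8.85
tool_pos: [0.4377, -0.3247, 0.1245]
orientation: [-180.0, -0.0, 90.1]
wrist_force: [-0.3, -0.1, -1.3]
opening: 0.483
grasp_force: 15.0
```

Emit:
apply_moves(
  plan=[
    [[0, 0, 0.001, 0, 0, 0], [0, 0, 0.001, 0, 0, 0], [0, 0, 0, 0, 0, 0], [0, 0, 0, 0, 0, 0]],
  ],
)

```text
time_s: 9.18
tool_pos: [0.4379, -0.3249, 0.1229]
orientation: [180.0, 0.0, 90.1]
wrist_force: [-0.5, -0.9, 0.3]
opening: 0.479
grasp_force: 15.0
```

Emit:
apply_moves(
  plan=[
    [[0, 0, 0.001, 0, 0, 0], [0, 0, 0.001, 0, 0, 0], [0, 0, 0, 0, 0, 0], [0, 0, 0, 0, 0, 0]],
  ],
)

```text
time_s: 9.52
tool_pos: [0.438, -0.3251, 0.1228]
orientation: [180.0, 0.0, 90.1]
wrist_force: [-3.3, 3.7, 8.1]
opening: 0.481
grasp_force: 15.0
```

Contact at TCP z 0.1228, so the pack top is at about 0.083, which matches the images. I'll ease off and release.

Emit:
apply_moves(
  plan=[
    [[0, 0, -0.001, 0, 0, 0], [0, 0, 0, 0, 0, 0]],
  ],
)

```text
time_s: 9.68
tool_pos: [0.438, -0.3251, 0.1228]
orientation: [180.0, 0.0, 90.1]
wrist_force: [-1.3, 2.0, 6.9]
opening: 0.479
grasp_force: 15.0
```

Emit:
apply_moves(
  plan=[
    [[0, 0, 0, 0, 0, 0], [0, 0, 0, 0, 0, 0], [0, 0, 0, 0, 0, 0], [0, 0, 0, 0, 0, 0], [0, 0, 0, 0, 0, 0], [0, 0, 0, 0, 0, 0], [0, 0, 0, 0, 0, 0], [0, 0, 0, 0, 0, 0]],
  ],
  gripper=0,
)

```text
time_s: 10.35
tool_pos: [0.4378, -0.3248, 0.1216]
orientation: [-180.0, -0.0, 90.1]
wrist_force: [0.4, 0.7, -0.7]
opening: 0.972
grasp_force: 0.0
```

Emit:
apply_moves(
  plan=[
    [[0, 0, -0.01, 0, 0, 0], [0, 0, -0.02, 0, 0, 0], [0, 0, -0.025, 0, 0, 0], [0, 0, -0.025, 0, 0, 0], [0, 0, -0.025, 0, 0, 0], [0, 0, -0.02, 0, 0, 0], [0, 0, -0.005, 0, 0, 0]],
  ],
)

```text
time_s: 10.93
tool_pos: [0.4393, -0.3261, 0.2572]
orientation: [179.7, 0.3, 90.1]
wrist_force: [0.5, 0.1, 0.6]
opening: 1.0
grasp_force: 0.0
```

Emit:
apply_moves(
  plan=[
    [[0.02, 0.0015, 0, 0, 0, 0], [0.03, 0.0025, 0, 0, 0, 0], [0.034, 0.003, 0, 0, 0, 0], [0.034, 0.003, 0, 0, 0, 0], [0.034, 0.003, 0, 0, 0, 0], [0.034, 0.003, 0, 0, 0, 0], [0.034, 0.003, 0, 0, 0, 0], [0.034, 0.003, 0, 0, 0, 0], [0.034, 0.003, 0, 0, 0, 0], [0.034, 0.003, 0, 0, 0, 0], [0.034, 0.003, 0, 0, 0, 0], [0.034, 0.003, 0, 0, 0, 0], [0.03, 0.0025, 0, 0, 0, 0], [0.02, 0.0015, 0, 0, 0, 0], [0.008, 0.0005, 0, 0, 0, 0], [0, 0, 0, 0, 0, 0], [0, 0, 0, 0, 0, 0]],
  ],
)

```text
time_s: 12.35
tool_pos: [0.475, 0.1229, 0.2512]
orientation: [-180.0, 0.0, 90.2]
wrist_force: [-0.4, -0.2, -0.6]
opening: 1.0
grasp_force: 0.0
```

```bash
python3 - <<'E'
from h import *
s=wrist("w3");print({k:np.round(s[k],4) for k in("time_s","tool_pos","orientation","opening","wrist_force")})
from bench import optics;import cv2
c=optics.capture("side")
A=cv2.resize(c["image"][240:400,310:470,::-1],(220,220))
w=cv2.imread("pics/w3.png");cv2.imwrite("pics/w3b.png",np.hstack([w,np.vstack([A,np.zeros((200,220,3),np.uint8)])]))
E
```

```text
{'time_s': np.float64(12.35), 'tool_pos': array([0.475 , 0.1229, 0.2512]), 'orientation': array([-1.799504e+02,  4.630000e-02,  9.016910e+01]), 'opening': np.float64(1.0003), 'wrist_force': array([-0.4124, -0.1677, -0.5813])}
```

View pics/w3b.png

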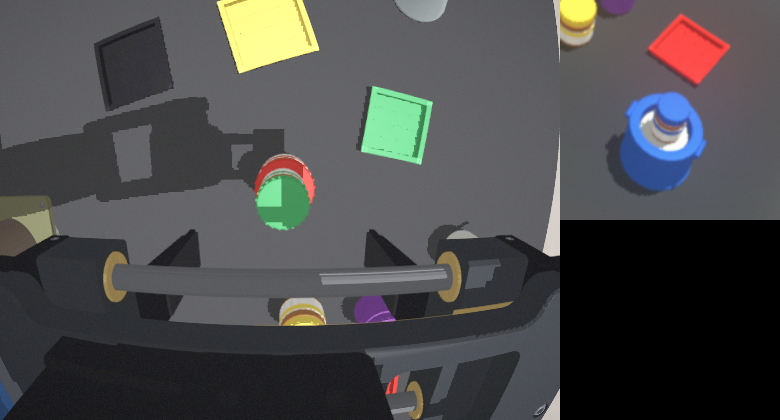

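Blue stands upright in the pot. The green cap centre is at (283.5,201.5). The green tray corners are at (373,86), (433,98), (423,164) and (361,152).

```bash
python3 - <<'E'
from h import *
print(won("w3",283.5,201.5,.15))
X=[won("w3",*p,.012) for p in((373,86),(433,98),(423,164),(361,152))];print(np.mean(X,0))
E
```

```text
[0.47569949 0.12685762 0.15      ]
[0.62601295 0.19763257 0.012     ]
```

Emit:
apply_moves(
  plan=[
    [[0.0015, 0.0005, 0.01, 0, 0, 0], [0.0015, 0.0005, 0.02, 0, 0, 0], [0, 0, 0.02, 0, 0, 0], [0, 0, 0.02, 0, 0, 0], [0, 0, 0.02, 0, 0, 0], [0, 0, 0.02, 0, 0, 0], [0, 0, 0.01, 0, 0, 0], [0, 0, 0.011, 0, 0, 0], [0, 0, 0, 0, 0, 0], [0, 0, 0, 0, 0, 0]],
  ],
)

```text
time_s: 13.28
tool_pos: [0.4762, 0.126, 0.1206]
orientation: [-180.0, 0.0, 90.1]
wrist_force: [-0.8, 0.3, 0.7]
opening: 0.997
grasp_force: 0.0
```

Emit:
apply_moves(
  plan=[
    [[0, 0, 0, 0, 0, 0], [0, 0, 0, 0, 0, 0], [0, 0, 0, 0, 0, 0], [0, 0, 0, 0, 0, 0], [0, 0, 0, 0, 0, 0], [0, 0, 0, 0, 0, 0], [0, 0, 0, 0, 0, 0], [0, 0, 0, 0, 0, 0], [0, 0, 0, 0, 0, 0], [0, 0, 0, 0, 0, 0]],
  ],
  gripper=1,
  force=15,
)

```text
time_s: 14.12
tool_pos: [0.4761, 0.1263, 0.1206]
orientation: [-180.0, -0.0, 90.1]
wrist_force: [-0.9, 1.0, 0.2]
opening: 0.479
grasp_force: 15.0
```

Emit:
apply_moves(
  plan=[
    [[0, 0, -0.005, 0, 0, 0], [0, 0, -0.015, 0, 0, 0], [0, 0, -0.015, 0, 0, 0], [0, 0, -0.005, 0, 0, 0], [0.005, 0.01, 0, 0, 0, 0], [0.0095, 0.02, 0, 0, 0, 0], [0.012, 0.025, 0, 0, 0, 0], [0.012, 0.025, 0, 0, 0, 0], [0.0115, 0.025, 0, 0, 0, 0], [0.0095, 0.02, 0, 0, 0, 0], [0.007, 0.015, 0, 0, 0, 0], [0.0047, 0.01, 0, 0, 0, 0], [0, 0, 0, 0, 0, 0], [0, 0, 0.01, 0, 0, 0], [0, 0, 0.02, 0, 0, 0], [0, 0, 0.025, 0, 0, 0], [0, 0, 0.02, 0, 0, 0], [0, 0, 0.015, 0, 0, 0], [0, 0, 0, 0, 0, 0], [0, 0, 0, 0, 0, 0]],
  ],
)

```text
time_s: 15.78
tool_pos: [0.6247, 0.1974, 0.0693]
orientation: [-179.8, 0.0, 90.1]
wrist_force: [0.5, -0.7, -1.4]
opening: 0.48
grasp_force: 15.0
```

Emit:
apply_moves(
  plan=[
    [[0, 0, 0.008, 0, 0, 0], [0, 0, 0.006, 0, 0, 0], [0, 0, 0.004, 0, 0, 0], [0, 0, 0.003, 0, 0, 0], [0, 0, 0.002, 0, 0, 0], [0, 0, 0.002, 0, 0, 0], [0, 0, 0, 0, 0, 0], [0, 0, 0, 0, 0, 0]],
  ],
)

```text
time_s: 16.45
tool_pos: [0.6261, 0.1979, 0.0457]
orientation: [180.0, -0.0, 90.1]
wrist_force: [-0.2, -0.7, -1.6]
opening: 0.482
grasp_force: 15.0
```

Emit:
apply_moves(
  plan=[
    [[0, 0, 0.001, 0, 0, 0], [0, 0, 0.001, 0, 0, 0], [0, 0, 0, 0, 0, 0], [0, 0, 0, 0, 0, 0]],
  ],
)

```text
time_s: 16.78
tool_pos: [0.6261, 0.1979, 0.0437]
orientation: [180.0, -0.0, 90.1]
wrist_force: [-0.2, -0.3, -2.1]
opening: 0.481
grasp_force: 15.0
```

Emit:
apply_moves(
  plan=[
    [[0, 0, 0.0007, 0, 0, 0], [0, 0, 0.0007, 0, 0, 0], [0, 0, 0, 0, 0, 0], [0, 0, 0, 0, 0, 0]],
  ],
)

```text
time_s: 17.12
tool_pos: [0.6262, 0.1979, 0.0437]
orientation: [-180.0, 0.0, 90.1]
wrist_force: [-3.4, -0.8, 5.8]
opening: 0.481
grasp_force: 15.0
```

Emit:
apply_moves(
  plan=[
    [[0, 0, 0.0005, 0, 0, 0], [0, 0, 0.0005, 0, 0, 0], [0, 0, 0, 0, 0, 0], [0, 0, 0, 0, 0, 0]],
  ],
)

```text
time_s: 17.45
tool_pos: [0.6261, 0.1979, 0.0436]
orientation: [-180.0, 0.0, 90.1]
wrist_force: [-6.2, -2.1, 9.2]
opening: 0.479
grasp_force: 15.0
```

Emit:
apply_moves(
  plan=[
    [[0, 0, -0.001, 0, 0, 0], [0, 0, -0.0005, 0, 0, 0], [0, 0, 0, 0, 0, 0]],
  ],
)

```text
time_s: 17.7
tool_pos: [0.6263, 0.198, 0.0437]
orientation: [180.0, -0.0, 90.1]
wrist_force: [-3.4, -1.6, 5.6]
opening: 0.48
grasp_force: 15.0
```

Emit:
apply_moves(
  plan=[
    [[0, 0, 0, 0, 0, 0], [0, 0, 0, 0, 0, 0], [0, 0, 0, 0, 0, 0], [0, 0, 0, 0, 0, 0], [0, 0, 0, 0, 0, 0], [0, 0, 0, 0, 0, 0], [0, 0, 0, 0, 0, 0], [0, 0, 0, 0, 0, 0]],
  ],
  gripper=0,
)

```text
time_s: 18.37
tool_pos: [0.6261, 0.1979, 0.0427]
orientation: [180.0, -0.0, 90.1]
wrist_force: [0.5, -0.3, -0.5]
opening: 0.97
grasp_force: 0.0
```

Emit:
apply_moves(
  plan=[
    [[0, 0, -0.01, 0, 0, 0], [0, 0, -0.02, 0, 0, 0], [0, 0, -0.025, 0, 0, 0], [0, 0, -0.025, 0, 0, 0], [0, 0, -0.025, 0, 0, 0], [0, 0, -0.02, 0, 0, 0], [0, 0, -0.005, 0, 0, 0], [-0.005, -0.01, 0, 0, 0, 0], [-0.01, -0.02, 0, 0, 0, 0], [-0.012, -0.025, 0, 0, 0, 0], [-0.012, -0.025, 0, 0, 0, 0], [-0.012, -0.025, 0, 0, 0, 0], [-0.01, -0.02, 0, 0, 0, 0], [-0.007, -0.015, 0, 0, 0, 0], [-0.004, -0.01, 0, 0, 0, 0], [0, 0, 0, 0, 0, 0], [0, 0, 0, 0, 0, 0], [0, 0, 0, 0, 0, 0]],
  ],
)

```text
time_s: 19.87
tool_pos: [0.4766, 0.1257, 0.1727]
orientation: [180.0, -0.0, 90.1]
wrist_force: [0.2, -0.2, 0.2]
opening: 1.0
grasp_force: 0.0
```

```bash
python3 - <<'E'
from h import *
s=wrist("w4");print({k:np.round(s[k],4) for k in("time_s","tool_pos","orientation","opening","wrist_force")})
E
```

```text
{'time_s': np.float64(19.8667), 'tool_pos': array([0.4766, 0.1257, 0.1727]), 'orientation': array([ 1.799866e+02, -5.900000e-03,  9.013900e+01]), 'opening': np.float64(1.0003), 'wrist_force': array([ 0.1765, -0.1793,  0.1542])}
```

View pics/w4.png

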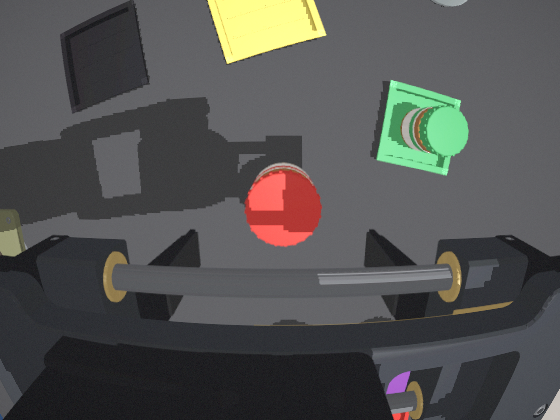

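Green stands in its tray. The red cap centre is at about (283.5,208).

```bash
python3 - <<'E'
from h import *
print(won("w4",283.5,208,.08),won("w4",322,208,.08)-won("w4",245,208,.08))
E
```

```text
[0.4774275  0.12616185 0.08      ] [0.0642715  0.00014923 0.        ]
```

Emit:
apply_moves(
  plan=[
    [[0, 0.001, 0.01, 0, 0, 0], [0, 0, 0.02, 0, 0, 0], [0, 0, 0.025, 0, 0, 0], [0, 0, 0.025, 0, 0, 0], [0, 0, 0.02, 0, 0, 0], [0, 0, 0.015, 0, 0, 0], [0, 0, 0.01, 0, 0, 0], [0, 0, 0.007, 0, 0, 0], [0, 0, 0, 0, 0, 0], [0, 0, 0, 0, 0, 0]],
  ],
)

```text
time_s: 20.75
tool_pos: [0.4776, 0.1256, 0.0409]
orientation: [180.0, 0.0, 90.1]
wrist_force: [0.4, -1.0, 0.9]
opening: 1.002
grasp_force: 0.0
```

Emit:
apply_moves(
  plan=[
    [[0, 0, 0, 0, 0, 0], [0, 0, 0, 0, 0, 0], [0, 0, 0, 0, 0, 0], [0, 0, 0, 0, 0, 0], [0, 0, 0, 0, 0, 0], [0, 0, 0, 0, 0, 0], [0, 0, 0, 0, 0, 0], [0, 0, 0, 0, 0, 0], [0, 0, 0, 0, 0, 0]],
  ],
  gripper=1,
  force=25,
)

```text
time_s: 21.5
tool_pos: [0.4775, 0.1255, 0.0411]
orientation: [180.0, -0.0, 90.1]
wrist_force: [0.1, 0.1, 2.7]
opening: 0.675
grasp_force: 25.0
```

Emit:
apply_moves(
  plan=[
    [[0, 0, -0.005, 0, 0, 0], [0, 0, -0.015, 0, 0, 0], [0, 0, -0.025, 0, 0, 0], [0, 0, -0.03, 0, 0, 0], [0, 0, -0.03, 0, 0, 0], [0, 0, -0.02, 0, 0, 0], [0, 0, -0.005, 0, 0, 0], [0, 0, 0, 0, 0, 0]],
  ],
)

```text
time_s: 22.17
tool_pos: [0.4777, 0.1256, 0.1717]
orientation: [179.9, -0.0, 90.1]
wrist_force: [0.6, 0.2, -4.3]
opening: 0.668
grasp_force: 25.0
```

Emit:
apply_moves(
  plan=[
    [[-0.012, 0.005, 0, 0, 0, 0], [-0.022, 0.0095, 0, 0, 0, 0], [-0.032, 0.0135, 0, 0, 0, 0], [-0.032, 0.0135, 0, 0, 0, 0], [-0.032, 0.0135, 0, 0, 0, 0], [-0.032, 0.0135, 0, 0, 0, 0], [-0.032, 0.0135, 0, 0, 0, 0], [-0.032, 0.0135, 0, 0, 0, 0], [-0.032, 0.0135, 0, 0, 0, 0], [-0.032, 0.0135, 0, 0, 0, 0], [-0.032, 0.0135, 0, 0, 0, 0], [-0.025, 0.0105, 0, 0, 0, 0], [-0.016, 0.007, 0, 0, 0, 0], [0, 0, 0, 0, 0, 0], [0, 0, 0, 0, 0, 0]],
  ],
)

```text
time_s: 23.42
tool_pos: [0.6299, -0.2371, 0.1667]
orientation: [-179.7, -0.2, 90.1]
wrist_force: [-0.5, -0.3, -5.1]
opening: 0.674
grasp_force: 25.0
```

Emit:
apply_moves(
  plan=[
    [[0, 0, 0.01, 0, 0, 0], [0, 0, 0.02, 0, 0, 0], [0, 0, 0.025, 0, 0, 0], [0, 0, 0.025, 0, 0, 0], [0, 0, 0.015, 0, 0, 0], [0, 0, 0.01, 0, 0, 0], [0, 0, 0, 0, 0, 0], [0, 0, 0, 0, 0, 0]],
  ],
)

```text
time_s: 24.08
tool_pos: [0.6315, -0.2366, 0.0655]
orientation: [-180.0, -0.0, 90.2]
wrist_force: [0.6, -1.1, -3.9]
opening: 0.669
grasp_force: 25.0
```

Emit:
apply_moves(
  plan=[
    [[0, 0, 0.006, 0, 0, 0], [0, 0, 0.005, 0, 0, 0], [0, 0, 0.004, 0, 0, 0], [0, 0, 0.002, 0, 0, 0], [0, 0, 0.002, 0, 0, 0], [0, 0, 0, 0, 0, 0], [0, 0, 0, 0, 0, 0]],
  ],
)

```text
time_s: 24.67
tool_pos: [0.6316, -0.2372, 0.0467]
orientation: [-180.0, -0.0, 90.1]
wrist_force: [-0.2, -0.1, -3.3]
opening: 0.671
grasp_force: 25.0
```

Emit:
apply_moves(
  plan=[
    [[0, 0, 0.0008, 0, 0, 0], [0, 0, 0.0008, 0, 0, 0], [0, 0, 0, 0, 0, 0], [0, 0, 0, 0, 0, 0]],
  ],
)

```text
time_s: 25.0
tool_pos: [0.6316, -0.2371, 0.0452]
orientation: [-180.0, -0.0, 90.1]
wrist_force: [-0.2, -0.0, -4.6]
opening: 0.666
grasp_force: 25.0
```

Emit:
apply_moves(
  plan=[
    [[0, 0, 0.0005, 0, 0, 0], [0, 0, 0.0005, 0, 0, 0], [0, 0, 0, 0, 0, 0], [0, 0, 0, 0, 0, 0]],
  ],
)

```text
time_s: 25.33
tool_pos: [0.6317, -0.2372, 0.0442]
orientation: [180.0, 0.0, 90.1]
wrist_force: [0.5, -1.0, -4.5]
opening: 0.67
grasp_force: 25.0
```

Emit:
apply_moves(
  plan=[
    [[0, 0, 0.0005, 0, 0, 0], [0, 0, 0.0005, 0, 0, 0], [0, 0, 0, 0, 0, 0], [0, 0, 0, 0, 0, 0]],
  ],
)

```text
time_s: 25.67
tool_pos: [0.6317, -0.2372, 0.0442]
orientation: [180.0, 0.0, 90.1]
wrist_force: [-4.5, 2.0, 4.4]
opening: 0.669
grasp_force: 25.0
```

Emit:
apply_moves(
  plan=[
    [[0, 0, 0.0003, 0, 0, 0], [0, 0, 0.0003, 0, 0, 0], [0, 0, 0, 0, 0, 0], [0, 0, 0, 0, 0, 0]],
  ],
)

```text
time_s: 26.0
tool_pos: [0.6317, -0.2372, 0.0442]
orientation: [-180.0, 0.0, 90.1]
wrist_force: [-6.4, 1.8, 8.0]
opening: 0.667
grasp_force: 25.0
```

Emit:
apply_moves(
  plan=[
    [[0, 0, -0.0008, 0, 0, 0], [0, 0, 0, 0, 0, 0]],
  ],
)

```text
time_s: 26.17
tool_pos: [0.6317, -0.2372, 0.0442]
orientation: [180.0, 0.0, 90.1]
wrist_force: [-5.5, 1.6, 5.8]
opening: 0.671
grasp_force: 25.0
```

Emit:
apply_moves(
  plan=[
    [[0, 0, 0, 0, 0, 0], [0, 0, 0, 0, 0, 0], [0, 0, 0, 0, 0, 0], [0, 0, 0, 0, 0, 0], [0, 0, 0, 0, 0, 0], [0, 0, 0, 0, 0, 0], [0, 0, 0, 0, 0, 0], [0, 0, 0, 0, 0, 0]],
  ],
  gripper=0,
)

```text
time_s: 26.83
tool_pos: [0.6316, -0.2371, 0.0433]
orientation: [180.0, 0.0, 90.1]
wrist_force: [-0.4, -0.4, -0.3]
opening: 0.999
grasp_force: 0.0
```

Emit:
apply_moves(
  plan=[
    [[0, 0, -0.01, 0, 0, 0], [0, 0, -0.02, 0, 0, 0], [0, 0, -0.025, 0, 0, 0], [0, 0, -0.025, 0, 0, 0], [0, 0, -0.025, 0, 0, 0], [0, 0, -0.02, 0, 0, 0], [0, 0, -0.005, 0, 0, 0], [0.01, -0.008, 0, 0, 0, 0], [0.022, -0.017, 0, 0, 0, 0], [0.026, -0.02, 0, 0, 0, 0], [0.026, -0.02, 0, 0, 0, 0], [0.026, -0.02, 0, 0, 0, 0], [0.026, -0.02, 0, 0, 0, 0], [0.02, -0.015, 0, 0, 0, 0], [0.01, -0.008, 0, 0, 0, 0], [0, 0, 0, 0, 0, 0], [0, 0, 0, 0, 0, 0], [0, 0, 0, 0, 0, 0]],
  ],
)

```text
time_s: 28.33
tool_pos: [0.5039, -0.0722, 0.1735]
orientation: [180.0, 0.0, 90.1]
wrist_force: [-0.1, 0.3, 0.8]
opening: 1.003
grasp_force: 0.0
```

```bash
python3 - <<'E'
from h import *
s=wrist("w5");print({k:np.round(s[k],4) for k in("time_s","tool_pos","orientation","opening","wrist_force")})
E
```

```text
{'time_s': np.float64(28.3333), 'tool_pos': array([ 0.5039, -0.0722,  0.1735]), 'orientation': array([1.799681e+02, 3.030000e-02, 9.011120e+01]), 'opening': np.float64(1.0026), 'wrist_force': array([-0.0983,  0.267 ,  0.7716])}
```

View pics/w5.png

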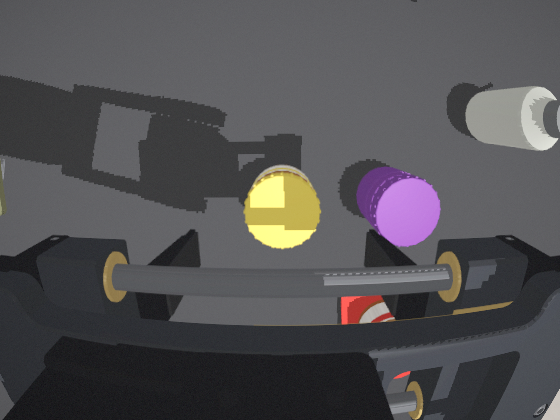

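The yellow cap centre is at (282.5,210). The purple jar at (408,211) is clear of the fingers.

```bash
python3 - <<'E'
from h import *
print(won("w5",282.5,210,.08),won("w5",408,211,.08),won("w5",370,211,.08))
E
```

```text
[ 0.50388867 -0.07369854  0.08      ] [ 0.61443339 -0.07460083  0.08      ] [ 0.5788747  -0.07454025  0.08      ]
```

Emit:
apply_moves(
  plan=[
    [[-0.001, 0, 0.01, 0, 0, 0], [0, 0, 0.02, 0, 0, 0], [0, 0, 0.025, 0, 0, 0], [0, 0, 0.025, 0, 0, 0], [0, 0, 0.02, 0, 0, 0], [0, 0, 0.015, 0, 0, 0], [0, 0, 0.01, 0, 0, 0], [0, 0, 0.007, 0, 0, 0], [0, 0, 0, 0, 0, 0], [0, 0, 0, 0, 0, 0]],
  ],
)

```text
time_s: 29.22
tool_pos: [0.5035, -0.0728, 0.0415]
orientation: [180.0, 0.0, 90.1]
wrist_force: [0.3, -0.4, -0.1]
opening: 1.0
grasp_force: 0.0
```

Emit:
apply_moves(
  plan=[
    [[0, 0, 0, 0, 0, 0], [0, 0, 0, 0, 0, 0], [0, 0, 0, 0, 0, 0], [0, 0, 0, 0, 0, 0], [0, 0, 0, 0, 0, 0], [0, 0, 0, 0, 0, 0], [0, 0, 0, 0, 0, 0], [0, 0, 0, 0, 0, 0], [0, 0, 0, 0, 0, 0]],
  ],
  gripper=1,
  force=25,
)

```text
time_s: 29.97
tool_pos: [0.5038, -0.0725, 0.0418]
orientation: [179.9, 0.0, 90.1]
wrist_force: [1.1, 0.6, 1.6]
opening: 0.668
grasp_force: 25.0
```

Emit:
apply_moves(
  plan=[
    [[0, 0, -0.005, 0, 0, 0], [0, 0, -0.015, 0, 0, 0], [0, 0, -0.025, 0, 0, 0], [0, 0, -0.03, 0, 0, 0], [0, 0, -0.03, 0, 0, 0], [0, 0, -0.02, 0, 0, 0], [0, 0, -0.005, 0, 0, 0], [0, 0, 0, 0, 0, 0]],
  ],
)

```text
time_s: 30.63
tool_pos: [0.5036, -0.0726, 0.1724]
orientation: [179.9, 0.0, 90.1]
wrist_force: [-0.9, 0.5, -4.4]
opening: 0.67
grasp_force: 25.0
```

Emit:
apply_moves(
  plan=[
    [[0.012, -0.0015, 0, 0, 0, 0], [0.022, -0.0025, 0, 0, 0, 0], [0.033, -0.004, 0, 0, 0, 0], [0.033, -0.004, 0, 0, 0, 0], [0.033, -0.004, 0, 0, 0, 0], [0.033, -0.004, 0, 0, 0, 0], [0.033, -0.004, 0, 0, 0, 0], [0.033, -0.004, 0, 0, 0, 0], [0.033, -0.004, 0, 0, 0, 0], [0.033, -0.004, 0, 0, 0, 0], [0.033, -0.004, 0, 0, 0, 0], [0.033, -0.004, 0, 0, 0, 0], [0.021, -0.0025, 0, 0, 0, 0], [0.012, -0.0015, 0, 0, 0, 0], [0, 0, 0, 0, 0, 0], [0, 0, 0, 0, 0, 0]],
  ],
)

```text
time_s: 31.97
tool_pos: [0.453, 0.324, 0.1692]
orientation: [-179.8, 0.1, 90.2]
wrist_force: [0.3, 0.4, -4.6]
opening: 0.667
grasp_force: 25.0
```

Emit:
apply_moves(
  plan=[
    [[0, 0, 0.01, 0, 0, 0], [0, 0, 0.02, 0, 0, 0], [0, 0, 0.025, 0, 0, 0], [0, 0, 0.025, 0, 0, 0], [0, 0, 0.015, 0, 0, 0], [0, 0, 0.01, 0, 0, 0], [0, 0, 0, 0, 0, 0], [0, 0, 0, 0, 0, 0]],
  ],
)

```text
time_s: 32.63
tool_pos: [0.4542, 0.3236, 0.0659]
orientation: [-180.0, 0.0, 90.1]
wrist_force: [-0.2, 0.9, -3.4]
opening: 0.671
grasp_force: 25.0
```

Emit:
apply_moves(
  plan=[
    [[0.0005, 0.0015, 0.006, 0, 0, 0], [0, 0, 0.005, 0, 0, 0], [0, 0, 0.004, 0, 0, 0], [0, 0, 0.002, 0, 0, 0], [0, 0, 0.002, 0, 0, 0], [0, 0, 0, 0, 0, 0], [0, 0, 0, 0, 0, 0]],
  ],
)

```text
time_s: 33.22
tool_pos: [0.4557, 0.325, 0.0473]
orientation: [-180.0, 0.0, 90.1]
wrist_force: [0.6, 1.0, -3.6]
opening: 0.666
grasp_force: 25.0
```

Emit:
apply_moves(
  plan=[
    [[0, 0, 0.0008, 0, 0, 0], [0, 0, 0.0008, 0, 0, 0], [0, 0, 0, 0, 0, 0], [0, 0, 0, 0, 0, 0]],
  ],
)

```text
time_s: 33.55
tool_pos: [0.4557, 0.325, 0.0458]
orientation: [180.0, 0.0, 90.1]
wrist_force: [0.8, -0.6, -2.9]
opening: 0.667
grasp_force: 25.0
```

Emit:
apply_moves(
  plan=[
    [[0, 0, 0.0005, 0, 0, 0], [0, 0, 0.0005, 0, 0, 0], [0, 0, 0, 0, 0, 0], [0, 0, 0, 0, 0, 0]],
  ],
)

```text
time_s: 33.88
tool_pos: [0.4558, 0.325, 0.0448]
orientation: [180.0, -0.0, 90.1]
wrist_force: [0.0, -0.8, -3.4]
opening: 0.669
grasp_force: 25.0
```

Emit:
apply_moves(
  plan=[
    [[0, 0, 0.0005, 0, 0, 0], [0, 0, 0.0005, 0, 0, 0], [0, 0, 0, 0, 0, 0], [0, 0, 0, 0, 0, 0]],
  ],
)

```text
time_s: 34.22
tool_pos: [0.4559, 0.325, 0.0448]
orientation: [-180.0, 0.0, 90.1]
wrist_force: [-3.1, -2.3, 5.5]
opening: 0.673
grasp_force: 25.0
```

Emit:
apply_moves(
  plan=[
    [[0, 0, 0.0004, 0, 0, 0], [0, 0, 0.0004, 0, 0, 0], [0, 0, 0, 0, 0, 0], [0, 0, 0, 0, 0, 0]],
  ],
)

```text
time_s: 34.55
tool_pos: [0.4559, 0.3251, 0.0448]
orientation: [-180.0, 0.0, 90.1]
wrist_force: [-5.9, -2.9, 9.8]
opening: 0.672
grasp_force: 25.0
```

Emit:
apply_moves(
  plan=[
    [[0, 0, -0.0009, 0, 0, 0], [0, 0, 0, 0, 0, 0]],
  ],
)

```text
time_s: 34.72
tool_pos: [0.4559, 0.325, 0.0448]
orientation: [180.0, -0.0, 90.1]
wrist_force: [-2.9, -1.7, 5.6]
opening: 0.668
grasp_force: 25.0
```

Emit:
apply_moves(
  plan=[
    [[0, 0, 0, 0, 0, 0], [0, 0, 0, 0, 0, 0], [0, 0, 0, 0, 0, 0], [0, 0, 0, 0, 0, 0], [0, 0, 0, 0, 0, 0], [0, 0, 0, 0, 0, 0], [0, 0, 0, 0, 0, 0], [0, 0, 0, 0, 0, 0]],
  ],
  gripper=0,
)

```text
time_s: 35.38
tool_pos: [0.4558, 0.325, 0.0438]
orientation: [180.0, -0.0, 90.1]
wrist_force: [-0.5, -0.6, -0.1]
opening: 0.996
grasp_force: 0.0
```

Emit:
apply_moves(
  plan=[
    [[0, 0, -0.01, 0, 0, 0], [0, 0, -0.02, 0, 0, 0], [0, 0, -0.03, 0, 0, 0], [0, 0, -0.03, 0, 0, 0], [0, 0, -0.03, 0, 0, 0], [0, 0, -0.03, 0, 0, 0], [0, 0, -0.03, 0, 0, 0], [0.02, -0.005, -0.01, 0, 0, 0], [0.03, -0.01, 0, 0, 0, 0], [0.03, -0.01, 0, 0, 0, 0], [0.03, -0.01, 0, 0, 0, 0], [0.03, -0.01, 0, 0, 0, 0], [0.02, -0.01, 0, 0, 0, 0], [0.01, 0, 0, 0, 0, 0], [0, 0, 0, 0, 0, 0], [0, 0, 0, 0, 0, 0]],
  ],
)

```text
time_s: 36.72
tool_pos: [0.4006, 0.4945, 0.2341]
orientation: [180.0, 0.0, 90.2]
wrist_force: [1.3, -0.3, 0.3]
opening: 0.997
grasp_force: 0.0
```

```bash
python3 - <<'E'
from bench import optics,env;import cv2,numpy as np
c=optics.capture("scene")["image"][130:350,110:430,::-1];d=optics.capture("side")["image"][90:390,140:450,::-1]
cv2.imwrite("pics/fin.png",np.hstack([cv2.resize(c,(436,300)),cv2.resize(d,(310,300))]))
print(env.sense()["time_s"])
E
```

```text
36.8167
```

View pics/fin.png

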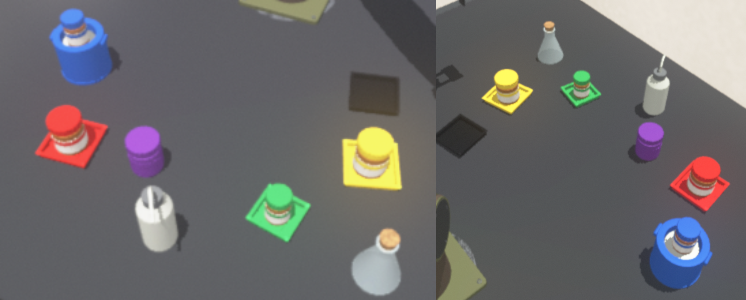

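All four jars stand upright in their places, and the wash bottle and flask are untouched.

```bash
python3 -c "
from bench import hand_in
print(hand_in())"
```

```text
the job is handed in; nothing more can be done
None
```

The job is handed in: the blue jar went first onto the freezer pack in the pot, then green, red and yellow each went into its own tray, all upright, in about 37 s, with the wash bottle and flask untouched.

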